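# Roll the roller up the loading track and press it home

### The arm

A 6-joint arm with a two-finger parallel gripper is mounted at the origin on a cart in front of the work surface, level with it; the furniture and walls round the work are solid. World frame = base frame: x ahead of the robot, y to its left, z up, the work surface at z = 0. Lengths are in m, angles in rad, forces in N, time in s.
With the tool pointing down it reaches from about 0.375 to 0.75 m from the base axis. Payload 9 kg.
Tool frame: the origin (TCP) lies between the finger pads; the fingertips stand 17 mm ahead of it and the grasp point (between the pads) lies 2 mm behind it; z points along the fingers, y is the line along which they close (so a half turn about z gives the same grasp; the last joint's range is limited). The gripper opens to 85 mm and grips with 20 to 120 N. Pads are 22 mm wide; open, the fingers measure 114 mm over their backs; the gripper's body (76 mm by 85 mm) begins 54 mm behind the grasp point. The pads swing forward as they close: fully open they stand 13 mm farther back than shut.
Start: joints at [-1.517, 0.104, 0.097, 1.564, 0, 1.353], TCP at [0.161, -0.578, 0.248] pointing down, gripper open.
Joint ranges: [-2.99, 2.99], [-0.84, 1.86], [-1.1, 1.16], [-1.84, 2.11], [-1.51, 1.56], [-3.14, 3.14]. Speed limits (rad/s): [2.22, 2.22, 2.57, 3.14, 3.14, 3.14].

### API

Orientations are given as a rotation vector (axis times angle).
In Python, from bench import * gives the robot as it stands. Calls block until the motion is done:
- movep(position, orientation): joint-space move of the TCP to a pose.
- line_to(position, orientation=None, max_speed=0.15, force_limit=None): straight line of the TCP; orientation=None keeps the orientation; max_speed is the mean speed in m/s. With force_limit (N) it stops when the force on the tool has changed by that much, and returns True; else False.
- set_joints(angles): joint-space move.
- let_go() and close(force=None): open the fingers fully, or close them until they stop; force is the grip in N (None keeps the last).
- pause(seconds).
- ik(position, orientation): joint angles nearest the present ones, or None.
- snapshot(name): name is "side" or "top" or "wrist"; returns (picture, depth): 384x512x3 uint8, red, green, blue; 384x512 float32, m along the optical axis (not along the pixel's ray), 0 where there is no reading.
- calibration(name): a dict with "fov_y" (degrees; the focal length in pixels is half the picture's height over the tangent of half this angle, whatever the lens; pixels are square), "cx", "cy" (the principal point, pixels), "T" (4x4, takes a point from camera to world coordinates). Camera axes: x right, y up, looking along -z (the intrinsics and any distortion apply to the point x, -y, -z); pixel columns grow to the right and rows downward; lengths in m; the calibration is good to about 2 mm. The wrist camera is an equidistant fisheye: a pixel r from the principal point sees the ray r / f radians off the axis. A picture is of the moment at which its call begins: read the wrist's pose just before it. calibration takes no time and is no camera call; for the wrist camera it gives the pose at the moment of the call.
A pose or a line that the arm cannot do raises IKError and nothing moves.
- close_job(): hands the job in; it is judged then, once.
Readings, each from a call of its own:
- get_clock(): time.
- get_qpos(): joint angles.
- get_joint_vel(): joint speeds.
- get_joint_efforts(): joint torques, N m.
- get_ee_pos(): TCP position.
- get_tcp_rot(): TCP orientation.
- get_ft_force(): force on the tool from outside, world axes, zero at the start.
- get_ft_torque(): the same for the moment, N m.
- get_finger_gap(): opening from 0.0 (shut) to 1.0 (fully open).
- get_gripper_force(): force on a finger pad.
Only numpy, scipy, OpenCV 4.12 (cv2) and the standard library are available. Lean on these libraries where they do the work, as an engineer would, in place of code of your own. Each camera call takes 0.05 s, during which the arm holds its last target. There are 200 camera calls.

### The job

Pick up the wooden push paddle and with it roll the steel roller gently along the loading track, up over the lip of the clamped seat block and into its pocket, and there press it home against the sprung buffer with a steady 8 N or so for a second (never more than 15 N on the roller). Do not touch the roller with the gripper. Then draw the paddle back, leaving the roller lying in the pocket, and stand the paddle upright on the bench again; leave the bearing ring, tape measure and sprocket alone.

Things in the scene. Friction and masses are not known exactly. Their poses are not given: they have to be found in the camera images.
- roller: Plain bright steel roller, 32 mm diameter, 60 mm long, 0.17 to 0.35 kg, smooth (friction about 0.2). Origin in its middle, on its axis; its own y axis is the cylinder's axis, lying across the track; x and z turn as it rolls. It starts on the low, level part of the track, origin 45 mm above the bench. (Above, a blue spirit level hangs 0.645 m over the bench at world x = 0.6 m.)
- paddle: Wooden push paddle, 0.15 kg, standing on its head on the bench: head 26 x 50 x 30 mm (x, y, z), on it a square handle 20 x 20 mm reaching up to 106 mm. Origin in the centre of the head's underside, z up. The pushing faces are the two broad head faces, 13 mm either side of the origin along x. Held by the handle 60 mm above the origin, the fingers clear the head.
- track: Fixed aluminium channel on a plywood board 280 x 100 mm. Origin on the bench under its middle, z up, x level along it towards the seat end. Side cheeks: inside faces at y = +-33 mm (3 mm play each side of the roller), tops 40 mm above the bench. Low end lip at x = -130 mm, top 38 mm. A paddle head held with its underside 43 mm above the bench clears cheeks and lips and meets the roller squarely.
- track_deck (a point): Point on the deck, on the track's centre line at track x = -50 mm, 29 mm above the bench, axes as the track's. From here to the low end the deck is level; towards the seat end it rises 2 in 100, to 32.6 mm at track x = +130 mm. A roller let go on the rise rolls back.
- seat_zone (a point): Point on the track's centre line at track x = +70 mm, 36 mm above the bench. The dark steel seat block is clamped on the track near here; the axis of the seated roller comes anywhere within 20 mm of this point along the track. The block's place is not measured: see or feel it. Pocket floor 36 mm above the bench, so a seated roller's origin is at 52 mm.
- buffer_zone (a point): Point at track x = +87 mm, 53 mm above the bench. Seat block, along the track from the seated roller's axis: ramp from -29 mm up to a 39 mm high lip at -12 to -9 mm (climbing takes 1 to 4 N); pocket; rubber-faced buffer plate with its face at +17 mm (40 to 66 mm high, 44 wide), spring 3 N per mm, travel 7 mm; bracket behind, top 68 mm; clamp and knobs within 55 mm of the centre line, top 46 mm.
- bearing_ring: Bystander: grey ball bearing lying flat, 34 mm across, 9 mm high. Origin in the centre of its underside.
- tape_measure: Bystander: yellow-green tape measure, 54 x 84 x 31 mm. Origin in the centre of its underside.
- sprocket: Bystander: dark steel sprocket lying flat, 67 mm across, 8 mm high. Origin in the centre of its underside.

How it is judged:
By the outcome, as a careful person would: the job done as asked, in the order asked, and still so for the second after the job is handed in, with the robot touching nothing.
It also fails if it takes over 72 s, if anything falls off the work surface, if the arm or the gripper's body presses on something with over 40 N, if the wrist force passes 120 N, or if a joint passes its speed limit or range.

## Working session

There is one attempt and no reset: what is moved stays moved. The work goes in short steps, each a Python script; the robot and the scene stay as the last script left them, time stands still between calls to the robot, and variables do not carry over. Pictures are saved under pics/ and viewed, at most 10 in all, crops included, and the job is handed in when it is done.

```bash
mkdir -p pics; ls; python3 - <<'E'
from bench import *
import cv2,numpy as np
for n in("top","side"):
    p,d=snapshot(n);c=calibration(n)
    np.savez(f"pics/{n}0.npz",p=p,d=d,T=c["T"],k=[c["fov_y"],c["cx"],c["cy"]])
    cv2.imwrite(f"pics/{n}0.png",p[:,:,::-1]); print(n,c["fov_y"],c["cx"],c["cy"],[k for k in c]);print(np.round(c["T"],3))
print(get_clock(),get_ft_force(),get_tcp_rot())
E
```

```text
pics
top 43.06252534414536 256.0230426934419 187.9722912846219 ['fov_y', 'cx', 'cy', 'T']
[[-0.025  0.991 -0.13   0.398]
 [-1.    -0.024  0.006 -0.003]
 [ 0.003  0.13   0.991  1.354]
 [ 0.     0.     0.     1.   ]]
side 42.828209195655056 251.7444235913475 190.21231284541733 ['fov_y', 'cx', 'cy', 'T']
[[-0.997 -0.049  0.059  0.637]
 [ 0.076 -0.621  0.78   0.99 ]
 [-0.002  0.783  0.623  0.895]
 [ 0.     0.     0.     1.   ]]
0.1 [-0.01901306 -0.18630077  0.29515342] [-3.11148813e+00 -4.25478350e-01 -1.34415576e-04]
```

View pics/top0.png

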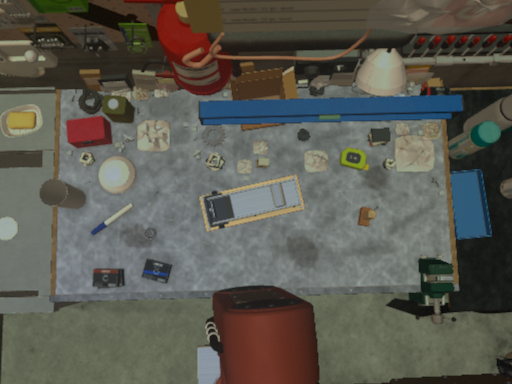

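View pics/side0.png

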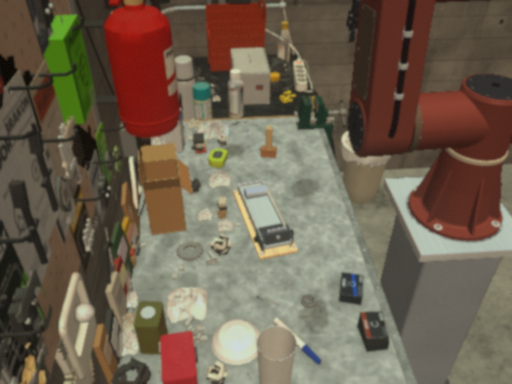

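The top view shows the track centred at about (252,203), with the seat block at its left end (218,207), the roller near (281,195) and the paddle at (367,215). The side view shows the same track at (265,220) and the paddle at (268,145). I'll segment these next.

```bash
cat > h.py <<'E'
import numpy as np,cv2
def load(n):
    z=np.load(f"pics/{n}.npz");return z["p"],z["d"],z["T"],z["k"]
def foc(k): return 192/np.tan(np.radians(k[0])/2)
def ray(uv,T,k,z):
    uv=np.atleast_2d(np.float64(uv));f=foc(k)
    r=np.c_[(uv[:,0]-k[1])/f,-(uv[:,1]-k[2])/f,-np.ones(len(uv))]@T[:3,:3].T
    return T[:3,3]+r*((z-T[2,3])/r[:,2])[:,None]
def proj(P,T,k):
    q=(np.atleast_2d(P)-T[:3,3])@T[:3,:3];f=foc(k)
    return np.c_[k[1]+f*q[:,0]/-q[:,2],k[2]-f*q[:,1]/-q[:,2]]
def cloud(d,T,k):
    v,u=np.mgrid[:384,:512];f=foc(k)
    return np.stack([(u-k[1])/f*d,-(v-k[2])/f*d,-d],-1)@T[:3,:3].T+T[:3,3]
E
python3 - <<'E'
from h import *
p,d,T,k=load("top0")
hsv=cv2.cvtColor(p,cv2.COLOR_RGB2HSV)
print("cols",[(tuple(x),tuple(hsv[x[1],x[0]])) for x in[(204,222),(300,205),(367,209),(362,218),(280,195),(218,207),(250,200),(353,158)]])
c=cloud(d,T,k);z=c[...,2]
print("bench z",np.median(z[240:280,200:300]))
# orange paddle and track board
for nm,roi in(("board",(195,172,310,235)),("paddle",(345,195,390,235))):
    x0,y0,x1,y1=roi;m=np.zeros((384,512),np.uint8)
    m[y0:y1,x0:x1]=cv2.inRange(hsv,(5,80,80),(25,255,255))[y0:y1,x0:x1]
    pts=cv2.findNonZero(m);w=ray(pts[:,0],T,k,0.006 if nm=="board" else 0.03)
    r=cv2.minAreaRect(np.float32(w[:,:2]*1000));print(nm,len(pts),r,cv2.boundingRect(pts))
    zz=z[m>0];print(np.percentile(zz,[5,25,50,75,95,100]))
for n,(x0,y0,x1,y1),s in(("top0",(190,165,390,235),4),("side0",(225,115,305,265),4)):
    im=load(n)[0][y0:y1,x0:x1,::-1];cv2.imwrite(f"pics/{n}c.png",cv2.resize(im,None,fx=s,fy=s,interpolation=cv2.INTER_CUBIC))
E
```

```text
cols [((204, 222), (np.uint8(26), np.uint8(53), np.uint8(145))), ((300, 205), (np.uint8(21), np.uint8(70), np.uint8(146))), ((367, 209), (np.uint8(15), np.uint8(152), np.uint8(121))), ((362, 218), (np.uint8(16), np.uint8(134), np.uint8(101))), ((280, 195), (np.uint8(56), np.uint8(15), np.uint8(139))), ((218, 207), (np.uint8(105), np.uint8(31), np.uint8(65))), ((250, 200), (np.uint8(99), np.uint8(28), np.uint8(155))), ((353, 158), (np.uint8(34), np.uint8(46), np.uint8(77)))]
bench z -0.0012323014812182231
board 732 ((534.6421508789062, 1.4862060546875), (99.72459411621094, 279.77496337890625), 11.604591369628906) (199, 175, 106, 56)
[0.0047083  0.00895534 0.01099194 0.01307511 0.0165352  1.35420014]
paddle 238 ((486.0718994140625, -311.1207275390625), (43.0356330871582, 49.16878128051758), 78.89816284179688) (358, 207, 18, 19)
[0.01243421 0.02764271 0.03260394 0.09345404 0.10657348 0.11020542]
```

View pics/top0c.png

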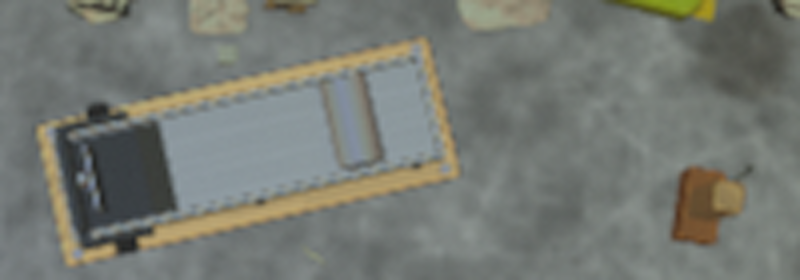

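View pics/side0c.png

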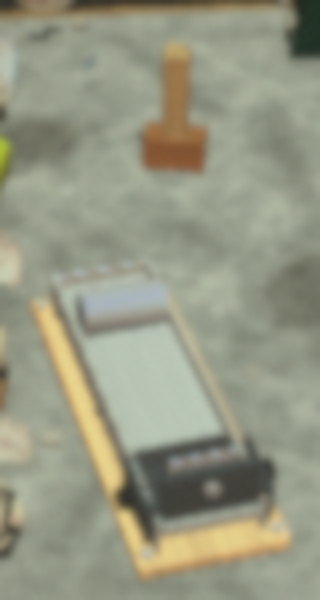

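The crops show the roller at top (278,195), the ramp foot edge at about (231,206) and the paddle head at (364,216), with the handle top at (372,214). In the side view the handle top is at about (269,127). The seat end is toward +y. I'll measure in track coordinates, then move to a hover above the paddle.

```bash
cat >> h.py <<'E'
from scipy.spatial.transform import Rotation as Ro
def down(a):
    y=np.array([np.cos(a),np.sin(a),0]);z=np.array([0,0,-1.]);return Ro.from_matrix(np.c_[np.cross(y,z),y,z]).as_rotvec()
TR=np.array([.5346,.0015]);TA=np.radians(101.6);TX=np.array([np.cos(TA),np.sin(TA)]);TY=np.array([-TX[1],TX[0]])
def w2t(P): q=np.atleast_2d(P)[:,:2]-TR; return np.c_[q@TX,q@TY]
def t2w(x,y,z): return np.r_[TR+x*TX+y*TY,z]
E
python3 - <<'E'
from h import *
from bench import *
p,d,T,k=load("top0");hsv=cv2.cvtColor(p,cv2.COLOR_RGB2HSV);c=cloud(d,T,k);z=c[...,2]
ps,ds,Ts,ks=load("side0");hs=cv2.cvtColor(ps,cv2.COLOR_RGB2HSV);cs=cloud(ds,Ts,ks)
# paddle
roi=np.zeros((384,512),bool);roi[200:232,350:385]=1
m=roi&(z>.095)&(z<.115);h=c[m];print("handle top",m.sum(),h.mean(0).round(4))
g=cv2.inRange(hsv,(0,80,40),(25,255,255))>0
hp=np.argwhere(m)[:,::-1];print(" ray z.106",ray(hp,T,k,.106).mean(0).round(4))
hd=np.argwhere(g&roi&(z>.02)&(z<.045))[:,::-1];r=cv2.minAreaRect(np.float32(ray(hd,T,k,.03)[:,:2]*1000));print("head",len(hd),r)
rs=np.zeros((384,512),bool);rs[120:162,255:282]=1
gs=(cv2.inRange(hs,(0,80,40),(25,255,255))>0)&rs
ms=gs&(cs[...,2]>.09)&(cs[...,2]<.115);print("side handle",ms.sum(),cs[ms].mean(0).round(4));
ms=gs&(cs[...,2]>.003)&(cs[...,2]<.04);r=cv2.minAreaRect(np.float32(cs[ms][:,:2]*1000));print("side head",ms.sum(),r)
# track profile from both clouds
for n,C in(("top",c),("side",cs)):
    P=C.reshape(-1,3);t=w2t(P);s=(abs(t[:,1])<.02)&(abs(t[:,0])<.15)&(P[:,2]>0)&(P[:,2]<.1)
    b=np.round(t[s,0]*200).astype(int);print(n,[(int(i*5),int(1000*np.median(P[s,2][b==i])),int(1000*P[s,2][b==i].max())) for i in np.unique(b)])
# grey line along track centre (z=.033) in top image
xs=np.arange(-.13,.14,.004);L=[]
for x in xs:
    uv=proj([t2w(x,y,.034) for y in np.linspace(-.02,.02,9)],T,k).astype(np.float32)
    L.append(int(cv2.remap(hsv[...,2],uv[:,0],uv[:,1],cv2.INTER_LINEAR).mean()))
print([(int(x*1000),v) for x,v in zip(xs,L)])
q=c[95:125,200:460].reshape(-1,3);q=q[(q[:,2]>.5)&(q[:,2]<.8)];print("level",q.min(0).round(3),q.max(0).round(3))
q=c[258:310,415:460].reshape(-1,3);q=q[q[:,2]<1];print("vise",q.max(0).round(3))
q=cs[0:160,345:440].reshape(-1,3);print("arm",np.percentile(q[q[:,2]<1.3],[1,99],axis=0).round(3))
H=h.mean(0)
for a in np.radians([82,262]):
    print(np.round(ik(np.r_[H[:2],.25],down(a)),2) )
E
```

```text
handle top 65 [ 0.4886 -0.3071  0.1044]
 ray z.106 [ 0.4884 -0.3067  0.106 ]
head 110 ((487.61474609375, -306.07696533203125), (25.746627807617188, 48.07304382324219), 76.584228515625)
side handle 43 [ 0.4879 -0.3003  0.1015]
side head 162 ((487.6521301269531, -302.38201904296875), (26.664493560791016, 48.16536331176758), 74.7054672241211)
top [(-150, 1, 4), (-145, 2, 4), (-140, 10, 16), (-135, 12, 17), (-130, 36, 42), (-125, 30, 37), (-120, 28, 33), (-115, 28, 32), (-110, 28, 35), (-105, 28, 32), (-100, 27, 35), (-95, 28, 31), (-90, 33, 53), (-85, 55, 59), (-80, 58, 63), (-75, 59, 66), (-70, 59, 64), (-65, 58, 63), (-60, 50, 58), (-55, 28, 33), (-50, 28, 34), (-45, 28, 34), (-40, 29, 33), (-35, 29, 35), (-30, 28, 33), (-25, 28, 34), (-20, 29, 34), (-15, 29, 34), (-10, 29, 34), (-5, 29, 34), (0, 30, 35), (5, 30, 34), (10, 31, 36), (15, 30, 34), (20, 30, 34), (25, 30, 35), (30, 30, 34), (35, 29, 36), (40, 30, 35), (45, 30, 35), (50, 29, 36), (55, 30, 40), (60, 33, 39), (65, 35, 39), (70, 37, 41), (75, 36, 42), (80, 35, 39), (85, 35, 42), (90, 35, 40), (95, 36, 40), (100, 40, 69), (105
[... 1158 characters left out ...]
, (-37, 156), (-33, 156), (-29, 156), (-25, 155), (-21, 156), (-17, 156), (-13, 156), (-9, 156), (-5, 156), (-1, 156), (2, 156), (6, 156), (10, 156), (14, 156), (18, 156), (22, 156), (26, 157), (30, 157), (34, 157), (38, 157), (42, 157), (46, 158), (50, 157), (54, 143), (58, 78), (62, 62), (66, 62), (70, 62), (74, 64), (78, 67), (82, 67), (86, 67), (90, 67), (94, 67), (98, 67), (102, 57), (106, 69), (110, 112), (114, 79), (118, 64), (122, 61), (126, 83), (130, 143), (134, 174), (138, 142)]
level [ 0.586 -0.303  0.599] [0.643 0.072 0.694]
vise [ 0.37  -0.438  0.11 ]
arm [[-0.592 -1.411 -0.809]
 [ 0.325  0.097  0.593]]
[-0.79  0.03  0.03  1.56  0.   -0.65]
[-0.79  0.03  0.03  1.56 -0.    2.49]
```

The measurements agree with the given sizes:
- **Roller:** axis at track x = -73 mm, extents ±16.
- **Ramp foot:** about +56 mm, so the seat axis is about +85 mm. The buffer face appears at about 102 mm, which matches.
- **Paddle:** at (0.488, -0.305), x axis at about 76°.

Next is the grasp.

```bash
python3 - <<'E'
from h import *
from bench import *
o=down(np.radians(76));P=np.array([.488,-.3055])
movep(np.r_[P,.20],o)
line_to(np.r_[P,.060],o,max_speed=.12)
f0=get_ft_force();close(100)
print(get_clock(),"gap",get_finger_gap(),get_gripper_force(),f0,get_ft_force(),get_ee_pos())
line_to(np.r_[P,.16],max_speed=.12);pause(.3)
print(get_clock(),get_ft_force(),get_ft_torque(),get_finger_gap(),get_ee_pos())
for n in("side","top"):
    p,d=snapshot(n);c=calibration(n);np.savez(f"pics/{n}1.npz",p=p,d=d,T=c["T"],k=[c["fov_y"],c["cx"],c["cy"]])
p=load("side1")[0];cv2.imwrite("pics/side1c.png",cv2.resize(p[40:190,200:340,::-1],None,fx=4,fy=4,interpolation=cv2.INTER_CUBIC))
E
```

```text
3.6917 gap 0.219674616620625 97.08037734031677 [ 0.15645269 -0.16845656  0.67488462] [0.64108499 0.28190121 2.24528744] [ 0.48823613 -0.30562611  0.06026277]
4.975 [-1.64137575 -0.20276882 -1.19150357] [-0.03841797  0.01880703  0.02840634] 0.2209168052981265 [ 0.48781949 -0.30533482  0.15947999]
```

View pics/side1c.png

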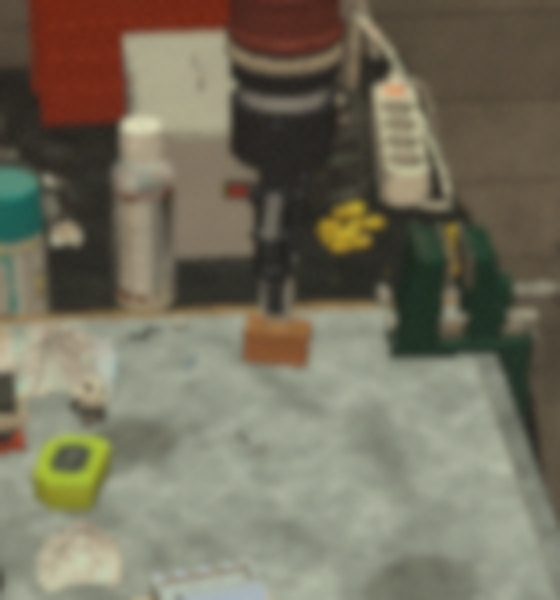

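The paddle is held square: its head is at about (277,340) in the crop, upright below the fingertips. I'll carry it behind the roller and roll it to just before the ramp.

```bash
cat >> h.py <<'E'
TX3=np.r_[TX,0]
E
python3 - <<'E'
from h import *
from bench import *
o=down(TA)
line_to(t2w(-.112,0,.16),o,max_speed=.15)
hit=line_to(t2w(-.112,0,.103),max_speed=.06,force_limit=5);pause(.3)
F=np.mean([get_ft_force() for _ in range(10)],0);np.save("f0.npy",F)
print(hit,get_clock(),F,np.std([get_ft_force()@TX3 for _ in range(10)]),get_ee_pos(),w2t(get_ee_pos()),get_tcp_rot()-o)
print(line_to(t2w(.018,0,.103),max_speed=.035,force_limit=5))
print(get_clock(),w2t(get_ee_pos()),get_ee_pos()[2],(get_ft_force()-F)@TX3)
p,d=snapshot("top");c=calibration("top");np.savez("pics/top2.npz",p=p,d=d,T=c["T"],k=[c["fov_y"],c["cx"],c["cy"]])
p,d=snapshot("side");c=calibration("side");np.savez("pics/side2.npz",p=p,d=d,T=c["T"],k=[c["fov_y"],c["cx"],c["cy"]])
cv2.imwrite("pics/side2c.png",cv2.resize(p[130:270,200:330,::-1],None,fx=4,fy=4,interpolation=cv2.INTER_CUBIC))
E
```

```text
False 8.0167 [-0.51113165 -0.31050122 -0.82896951] 0.0 [ 0.55724592 -0.10824106  0.10322221] [[-0.11205322 -0.00011688]] [-6.35016732e-01  6.25070820e+00 -2.36413424e-04]
False
11.8833 [[1.79676755e-02 8.38466101e-06]] 0.10299470910502426 0.4539786260482444
```

View pics/side2c.png

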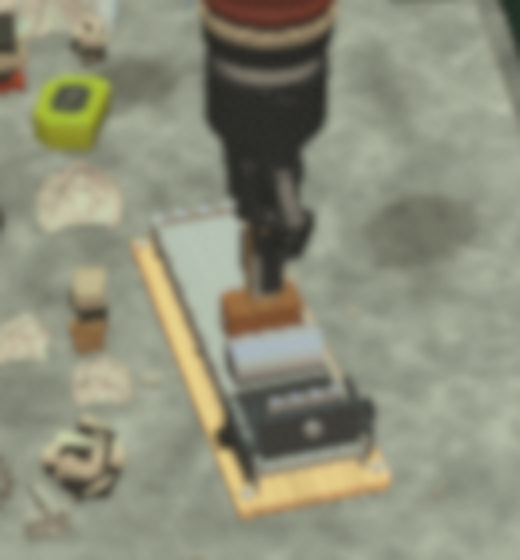

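The roller lies square in front of the paddle head at the ramp foot, around (280,350) in the crop. Next I'll climb and press in small, force-watched steps.

```bash
python3 - <<'E'
from h import *
from bench import *
F=np.load("f0.npy");g=lambda:np.mean([(pause(.02),(get_ft_force()-F)@TX3)[1] for _ in range(3)])
x=.018;log=[]
while x<.068:
    x+=.0015 if x<.053 else .0005
    hit=line_to(t2w(x,0,.103),max_speed=.015,force_limit=5);f=g();log.append((round(x*1000,1),round(float(-f),1)))
    if x>.050 and -f>6.5 or -f>9: break
    if hit:print("hit",x,f);break
print(log);print(get_clock(),w2t(get_ee_pos()),get_ft_force()-F)
E
```

```text
[(19.5, -0.1), (21.0, -0.0), (22.5, -0.3), (24.0, 1.1), (25.5, 3.0), (27.0, 3.1), (28.5, 2.1), (30.0, 1.8), (31.5, 2.9), (33.0, 2.1), (34.5, 1.7), (36.0, 1.8), (37.5, 0.7), (39.0, 0.2), (40.5, -0.0), (42.0, 0.0), (43.5, -0.9), (45.0, -0.0), (46.5, -0.2), (48.0, -0.6), (49.5, -0.7), (51.0, -0.2), (52.5, -0.1), (54.0, -0.4), (54.5, 0.1), (55.0, -0.2), (55.5, -0.2), (56.0, -0.5), (56.5, -0.4), (57.0, -0.3), (57.5, -0.4), (58.0, 0.3), (58.5, 2.6), (59.0, 3.7), (59.5, 5.2), (60.0, 5.4), (60.5, 7.0)]
23.0833 [[ 6.00342655e-02 -4.71498919e-05]] [ 1.50946863 -7.43156068 -0.63612609]
```

```bash
python3 - <<'E'
from h import *
from bench import *
F=np.load("f0.npy");x=.0607
line_to(t2w(x,0,.103),max_speed=.01)
L=[]
for i in range(32):
    pause(.05);L.append(-(get_ft_force()-F)@TX3)
    if i%8==7 and i<16:
        m=np.mean(L[-6:])
        if m<7.2: x+=.0003;line_to(t2w(x,0,.103),max_speed=.01)
print(np.round(L,1),x,get_clock())
# draw back slowly
line_to(t2w(.050,0,.103),max_speed=.01);line_to(t2w(-.02,0,.103),max_speed=.05);line_to(t2w(-.02,0,.17),max_speed=.12)
o=down(np.radians(76));line_to([.488,-.3055,.16],o,max_speed=.15)
pause(.2);print((get_ft_force()-F))
for n in("top","side"):
    p,d=snapshot(n);c=calibration(n);np.savez(f"pics/{n}3.npz",p=p,d=d,T=c["T"],k=[c["fov_y"],c["cx"],c["cy"]])
    P=cloud(d,c["T"],[c["fov_y"],c["cx"],c["cy"]]).reshape(-1,3);t=w2t(P);s=(abs(t[:,1])<.02)&(abs(t[:,0])<.15)&(P[:,2]>0)&(P[:,2]<.1)
    b=np.round(t[s,0]*200).astype(int);print(n,[(int(i*5),int(1000*np.median(P[s,2][b==i]))) for i in np.unique(b) if i>8])
    if n=="side":cv2.imwrite("pics/side3c.png",cv2.resize(p[100:270,200:330,::-1],None,fx=3.5,fy=3.5,interpolation=cv2.INTER_CUBIC))
print(get_clock())
E
```

```text
[7.1 6.6 6.9 6.2 6.8 6.7 5.9 6.5 7.7 7.4 6.7 6.7 8.  7.2 7.  6.6 6.6 8.
 7.  8.1 8.  7.3 7.5 8.1 7.5 6.8 7.2 8.5 7.5 8.4 8.3 7.3] 0.0613 25.4333
[ 0.23235275  0.17407663 -0.8080241 ]
top [(45, 31), (50, 31), (55, 30), (60, 33), (65, 35), (70, 56), (75, 63), (80, 66), (85, 68), (90, 65), (95, 63), (100, 59), (105, 64), (110, 36), (115, 51), (120, 67), (125, 60), (130, 14), (135, 11), (140, 3), (145, 2), (150, 1)]
side [(45, 32), (80, 65), (85, 66), (90, 66), (95, 64), (100, 63), (105, 64), (110, 62), (115, 9), (120, 13), (125, 46), (130, 31), (135, 12), (140, 7), (145, 0), (150, 0)]
31.375
```

View pics/side3c.png

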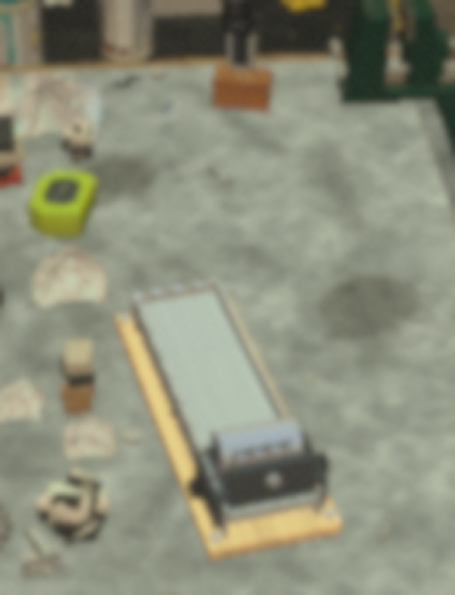

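The roller is seated at track x = 85 mm with its top at 68 mm, as it should be, and it stayed there after the paddle drew back. It was pressed at 7 to 8 N for over a second. Now I'll stand the paddle down.

```bash
python3 - <<'E'
from h import *
from bench import *
P=[.488,-.3055]
line_to([*P,.066],max_speed=.1);pause(.2)
h=line_to([*P,.0595],max_speed=.01,force_limit=4);print(h,get_ee_pos()[2],get_ft_force())
let_go();pause(.3);line_to([*P,.20],max_speed=.08);movep([.40,-.45,.25],down(np.radians(76)));pause(.5)
for n in("top","side"):
    p,d=snapshot(n);c=calibration(n);kk=[c["fov_y"],c["cx"],c["cy"]];C=cloud(d,c["T"],kk)
    P3=C.reshape(-1,3);s=(abs(P3[:,0]-.488)<.05)&(abs(P3[:,1]+.3055)<.05)&(P3[:,2]>.09)&(P3[:,2]<.115);print(n,s.sum(),P3[s].mean(0))
    t=w2t(P3);s=(abs(t[:,1])<.02)&(abs(t[:,0]-.085)<.003)&(P3[:,2]<.1);print("roller top",np.median(P3[s,2]))
    if n=="side":cv2.imwrite("pics/side4c.png",cv2.resize(p[100:270,200:330,::-1],None,fx=3.5,fy=3.5,interpolation=cv2.INTER_CUBIC))
print(get_clock(),get_ft_force())
E
```

```text
True 0.060211734692928454 [-0.15262443 -0.3272749   5.1465407 ]
top 69 [ 0.48874948 -0.30526792  0.10460142]
roller top 0.06790247119748771
side 45 [ 0.48904615 -0.2991012   0.10046623]
roller top 0.06678628447446888
37.4417 [0.48509108 0.16426241 0.06451312]
```

View pics/side4c.png

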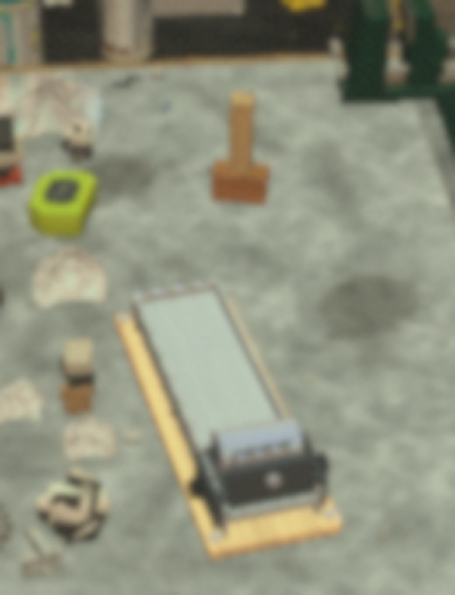

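The paddle stands upright at about (240,150) in the crop, the roller is seated at (260,440), and the robot is clear.

```bash
python3 -c "
from bench import *
print(close_job())"
```

```text
the job is handed in; nothing more can be done
None
```

The job is handed in at about 37 s: the roller was pressed home at 7–8 N for over a second and lies in the pocket, and the paddle stands upright on the bench again.

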